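# Slide the instrument case home between the disinfected rails

### The arm

A 6-joint arm with a two-finger parallel gripper is mounted at the origin on the work surface. World frame = base frame: x ahead of the robot, y to its left, z up, the work surface at z = 0. Lengths are in m, angles in degrees, forces in N, time in s.
With the tool pointing down it reaches from about 0.35 to 0.875 m from the base axis. Payload 4.2 kg.
Tool frame: the origin (TCP) lies on the centre line of the jaws, within the pads' length; the fingertips stand 19 mm ahead of it and the grasp point (between the pads) is the TCP; z points along the fingers, y is the line along which they close (so a half turn about z gives the same grasp; the last joint's range is limited). The gripper opens to 87 mm and grips with 3 to 60 N. Pads are 19 mm wide; open, the fingers measure 117 mm over their backs; the gripper's body (75 mm by 190 mm) begins 51 mm behind the grasp point.
Start: joints at [-55.313, 22.042, 0.453, 0, -68.411, -14.817], TCP at [0.212, -0.588, 0.22] pointing down, gripper open.
Joint ranges: [-179.83, 179.83], [-69.29, 118.12], [-61.27, 80.66], [-181.25, 117.63], [-171.15, -9.14], [-177.46, 177.46]. Speed limits (degrees/s): [159.86, 159.86, 180, 180, 180, 180].

### API

Orientations are given as a 3x3 rotation matrix whose columns are the frame's x, y, z axes.
In Python, from station import sense, capture, finish_job, search_frame, masks_of gives the robot as it stands.
- The arm moves only by the tool drive_tool, never from a script. Its argument "rows" is a list of rows, each a list of 7 numbers: the opening in per cent of the stroke, from 0 (shut) to 100 (fully open), then the shift along the world's x, y, z in mm, then the turn, a rotation vector about the world's x, y, z in rad. In form: [[fingers, dx, dy, dz, wx, wy, wz], ...]. A call has 1 to 5 rows; each row shifts and turns the commanded pose from where the row before left it; what a row does not reach is not made up. A row lasts 1/12 s, in which the tool goes at most 41.7 mm and 7.16 degrees, less where a joint would pass 70% of its speed; a pose out of reach is approached as far as the arm can. A call is refused whole if a number of a shift passes 41.7 or a number of a turn 0.125, either way. A call with a gripper value outside its range is refused whole. The fingers move at their own pace and stop on an object; the grip force is fixed at half the most. Time passes only in rows, so rows that do not move let the fingers close. It gives the time, the measured TCP pose, the force, the opening and the grip force at its end, in the units of the state.
- sense(): the state, without advancing time (a new reading comes with each control period).
- capture(name): name is "scene" or "top" or "wrist"; returns a dict with "frame" (420x560x3 uint8, red, green, blue), "z_map" (420x560 float32, m along the optical axis (not along the pixel's ray), 0 where there is no reading), "fx", "fy", "cx", "cy" (pixels), "R" (3x3) and "t" (3): a world point X has camera coordinates R X + t; the wrist camera has in their place "T_tool_cam" (4x4, takes a point from camera to tool coordinates, whose origin is the TCP and whose axes are the flange's). Camera axes: x right, y down, z forward; pixel columns grow to the right and rows downward; lengths in m; the calibration is good to about 2 mm. The wrist camera is an equidistant fisheye: a pixel r from the principal point sees the ray r / f radians off the axis. A picture is of the moment at which its call begins: read the wrist's pose just before it.
- finish_job(): hands the job in; it is judged then, once.
Trained networks look in a picture, given as the dict that the camera call returned (one of the last four; its "shot" number tells which), for a name from the list of things; names that differ only in an ending like _2 or _b are one class to them, and where a whole thing is asked for, a point or a joint stands for the part that bears it (a point fixed in the world has none). Each returns a list of dicts, best first, with "p" (0 to 1); they miss things now and then, are a little off and sometimes report something else, mostly with a low value. They report only what shows in the picture. A call takes as long as a camera call. They do not tell look-alikes from the thing itself.
- search_frame(label, picture): "xy" ([column, row] in pixels, amid what is visible of it).
- masks_of(label, picture): "region" (420x560 bool, what is visible of it) and "xy" ([column, row] in pixels, amid what is visible of it).
The state is a dict: "time_s": time; "joints": joint angles; "joint_velocities": joint speeds; "effort": joint torques, N m; "tcp_pos": TCP position; "ee_rot": TCP orientation; "wrist_force": force on the tool from outside, world axes, zero at the start; "moment": the same for the moment, N m; "gripper_width": opening from 0.0 (shut) to 1.0 (fully open); "gripper_force": force on a finger pad.
Only numpy, scipy, OpenCV 4.12 (cv2) and the standard library are available. Lean on these libraries where they do the work, as an engineer would, in place of code of your own. Each camera call takes 0.05 s, during which the arm holds its last target. There are 200 camera calls.

### The job

Push the loose steel instrument case with the fingertips into the open lane of the rack and down it until its far end is home against the end stop, square to it. The two rails of that lane have just been disinfected: neither the case nor the robot may touch them. Do not pinch, lift or tip the case, leave everything else on the trolley where it is, and finish with the hand clear.

Things in the scene. Friction and masses are not known exactly. Their poses are not given: they have to be found in the camera images.
- case: closed stainless instrument case to push: a block 110 long (its x), 84 wide (its y), 45 high, 0.3 to 0.65 kg, loose, just outside the mouth of the open lane, up to 0.3 rad askew and 30 off the centre line. Origin at the centre of its underside; z up; its x points roughly down the lane. It slides when pushed with 1 to 6 N and stays where it is left.
- rack: fixed two-lane steel rack; the trolley top is the lanes' floor. Origin on the top at the centre of the mouth of the open lane, the one nearer the robot; x down that lane (roughly to the robot's right), y to the occupied lane, z up. The open lane is 104 wide (y -52 to 52), open above; its rails run from x = 0 to 160. Before the mouth all is free to x = -280 and 115 either side of the centre line.
- stop (a point): middle of the open lane's end stop, at floor level on its flat face, 160 beyond the mouth. The stop is a fixed steel bar 28 high across the lane. The case is home when its far end meets it: its centre is then 55 short of this point, on the centre line.
- rail_near: stainless guide rail bounding the open lane: an upright flat bar 160 long, 8 thick, 28 high, fixed. Origin on its underside at the mouth end, mid-thickness; x along the lane towards the end stop, z up. It is the lane's rail on the robot's side; its inner face lies 52 from the lane's centre line.
- rail_mid: stainless guide rail bounding the open lane: an upright flat bar 160 long, 8 thick, 28 high, fixed. Origin on its underside at the mouth end, mid-thickness; x along the lane towards the end stop, z up. It divides the open lane from the other lane; its inner face lies 52 from the open lane's centre line.
- stock_case: identical steel case (110 x 84 x 45 mm) already standing in the other lane; loose. Bystander, origin at the centre of its underside.
- bowl: steel bowl, 110 across, 35 high. Bystander, origin at the centre of its underside.
- jar: small squat glass jar, 48 across, 55 high, beside the lane. Bystander, origin at the centre of its underside.
- flask: amber bottle, 60 across, 140 high, beyond the end stop. Bystander, origin at the centre of its underside.
- tub: clear plastic tub 120 x 160 x 90 high. Bystander, origin at the centre of its underside.
- pot: steel pot, 70 across, 80 high. Bystander, origin at the centre of its underside.
- tweezers: steel tweezers lying flat, 130 long, 8 high. Bystander, origin at the centre of its underside.
There are look-alikes about, which are no part of the job. Leave any purple or yellow look-alike of the case alone.

How it is judged:
By the outcome, as a careful person would: the job done as asked, in the order asked, and still so for the second after the job is handed in, with the robot touching nothing.
It also fails if it takes over 54 s, if anything falls off the work surface, if the arm or the gripper's body presses on something with over 40 N, if the wrist force passes 120 N, or if a joint passes its speed limit or range.

## Working session

There is one attempt and no reset: what is moved stays moved. The work goes in short steps, Python scripts to look and compute and a tool call to move; the robot and the scene stay as the last step left them, time stands still between calls to the robot, and variables do not carry over. Pictures are saved under pics/ and viewed, at most 10 in all, crops included, and the job is handed in when it is done.

Besides the shell and the picture viewer there is one more tool, called after ">>>" as a command line: name --pt "numbers of a row" for each row, then --argument value for the rest. drive_tool: Moves the arm, as the interface text tells. Its arguments: {"type":"object","properties":{"rows":{"type":"array"}},"required":["rows"]}

```bash
mkdir -p pics; ls
cat > h.py <<'E'
import numpy as np, cv2
from station import sense, capture, finish_job, search_frame, masks_of
def pts(d, m=None):
    z=d["z_map"]; v,u=np.indices(z.shape)
    P=np.stack([(u-d["cx"])/d["fx"]*z,(v-d["cy"])/d["fy"]*z,z],-1)
    return (P-np.array(d["t"]))@np.array(d["R"])  # R^T (p-t)
E
python3 - <<'E'
from h import *
s=sense(); print(s)
a=capture("top"); b=capture("scene")
cv2.imwrite("pics/top.png",cv2.cvtColor(a["frame"],cv2.COLOR_RGB2BGR))
cv2.imwrite("pics/scene.png",cv2.cvtColor(b["frame"],cv2.COLOR_RGB2BGR))
P=pts(a)
for n in ["case","rack","rail_near","rail_mid","stock_case","bowl","jar","flask","tub","pot","tweezers"]:
    for r in masks_of(n,a)[:4]:
        q=P[r["region"]&(a["z_map"]>0)]
        print(n,round(r["p"],2),np.round(r["xy"]),r["region"].sum(),np.round(np.median(q,0),3) if len(q) else None, np.round(np.percentile(q,98,axis=0)[2],3) if len(q) else None)
E
```

```text
pics
{'time_s': 0.0, 'joints': array([-5.53120527e+01,  2.20905768e+01,  3.79015439e-01, -2.87961050e-02,
       -6.84141426e+01, -1.48153618e+01]), 'joint_velocities': array([-0.02055942,  0.01807602,  0.02919557, -0.11916874, -0.13254571,
        0.04894453]), 'effort': array([ 2.48047609e-04, -3.90660489e+01,  1.87407428e+01,  4.21965569e+00,
        1.11004259e-02, -1.92799175e-04]), 'tcp_pos': array([ 0.2122406 , -0.58718941,  0.21895687]), 'ee_rot': array([[-9.40513845e-01, -3.39754264e-01, -8.64287990e-04],
       [-3.39755345e-01,  9.40511574e-01,  2.06993179e-03],
       [ 1.09604708e-04,  2.24044597e-03, -9.99997484e-01]]), 'wrist_force': array([-0.27476588, -0.29920986, -0.04301142]), 'moment': array([-0.02227797,  0.01441023, -0.03089089]), 'gripper_force': 0.0, 'gripper_width': 1.0006679936273064}
case 0.94 [285. 200.] 1372 [0.591 0.017 0.045] 0.051
case 0.93 [241. 130.] 1271 [0.782 0.152 0.045] 0.051
case 0.83 [236. 257.] 1383 [0.436 0.149 0.045] 0.051
case 0.61 [384. 212.] 1450 [ 0.566 -0.251  0.025] 0.033
rack 0.7 [382. 214.] 1410 [ 0.56  -0.255  0.025] 0.033
rail_near 0.7 [366. 250.] 310 [ 0.462 -0.191  0.025] 0.033
rail_mid 0.84 [373. 212.] 280 [ 0.571 -0.213  0.026] 0.032
stock_case 0.9 [382. 195.] 1353 [ 0.616 -0.239  0.045] 0.051
bowl 0.6 [305. 145.] 1091 [ 0.756 -0.035  0.017] 0.037
jar 0.84 [343. 277.] 262 [ 0.394 -0.136  0.054] 0.06
jar 0.17 [440. 227.] 617 [ 0.517 -0.378  0.094] 0.143
flask 0.87 [438. 229.] 605 [ 0.517 -0.378  0.094] 0.142
pot 0.68 [472. 192.] 713 [ 0.627 -0.493  0.046] 0.083
tweezers 0.79 [161. 245.] 167 [0.47  0.358 0.007] 0.014
tweezers 0.39 [363. 250.] 255 [ 0.462 -0.185  0.027] 0.033
```

View pics/top.png

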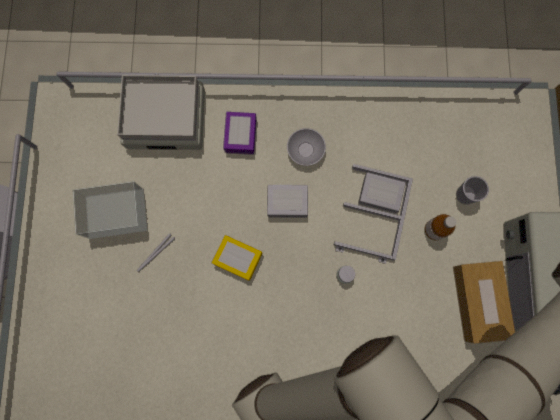

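View pics/scene.png

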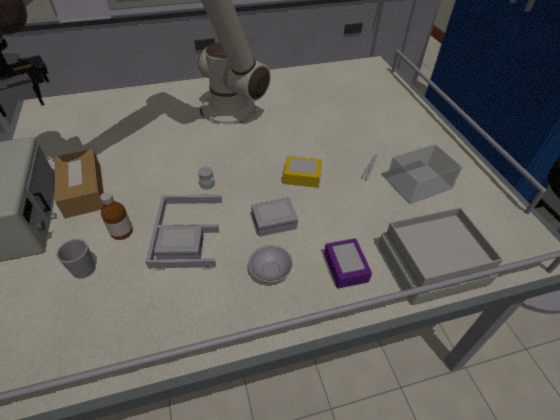

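The top view shows four things that could be taken for the case. There is a bare steel one at (285,200), a purple one at (241,130), a yellow one at (236,257), and the stock case in the occupied lane at (382,192). The bare steel one is loose outside the mouth of the open lane (about (340,228)), so I choose that one. Next I measure the poses and check it in a close crop.

```bash
cat >> h.py <<'E'
def rect(q):
    (c,s,an)=cv2.minAreaRect((q[:,:2]*1000).astype(np.float32)); return np.round(c,1),np.round(s,1),round(an,2)
def line(q):  # robust line: point, dir
    l=cv2.fitLine((q[:,:2]*1000).astype(np.float32),cv2.DIST_HUBER,0,0.1,0.1).ravel(); return np.round(l,3)
E
python3 - <<'E'
from h import *
a=capture("top"); P=pts(a); z=P[...,2]
X,Y=P[...,0],P[...,1]
box=(X>.4)&(X<.75)&(Y>-.34)&(Y<-.04)
r=box&(z>.017)&(z<.036)
print("n",r.sum())
# project rack: world map image 1mm
print("case",rect(P[(z>.038)&(abs(X-.591)<.09)&(abs(Y-.017)<.09)]))
print("stock",rect(P[box&(z>.038)&(z<.06)&(X>.55)]))
q=P[r]; print("rack rect",rect(q))
M=np.zeros((350,300),np.uint8)
for p in q: M[int(750-p[0]*1000),int(-40-p[1]*1000)]=255
M=cv2.dilate(M,np.ones((2,2)))
M=cv2.resize(M,None,fx=1.5,fy=1.5)
im=cv2.cvtColor(a["frame"],cv2.COLOR_RGB2BGR)[160:290,250:450]
im=cv2.resize(im,None,fx=4,fy=4,interpolation=2)
im=np.hstack([im[:525,:],]); cv2.imwrite("pics/crop.png",im); cv2.imwrite("pics/m.png",M)
E
```

```text
n 1178
case (array([594.5,  17.6]), array([ 83.9, 109.2]), 0.48)
stock (array([ 651.6, -174.4]), array([268.6, 101.3]), 65.15)
rack rect (array([ 601. , -205.2]), array([348.2, 268. ]), 14.25)
```

View pics/crop.png

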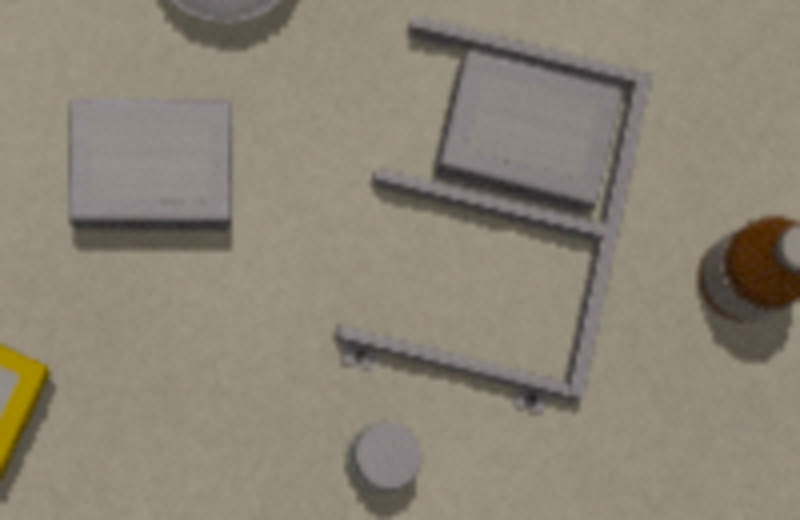

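View pics/m.png

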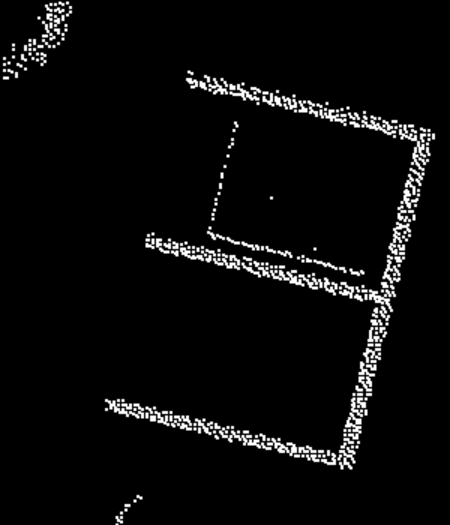

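The crop confirms the bare steel case at (150,160). The open lane is the lower one, with its mouth between (380,180) and (340,330) and its stop bar at (590,310). The rails are clear in the height map. Next I fit the rack.

```bash
cat > rack.py <<'E'
from h import *
from scipy.optimize import least_squares
def fit(P,z):
    m=(z>.024)&(z<.033)&(P[...,0]>.4)&(P[...,0]<.62)&(P[...,1]>-.33)&(P[...,1]<-.09)
    q=P[m][:,:2]*1000
    th0=-np.arctan2(158,-39.5+0) if 0 else np.arctan2(-158,-39.5)
    def loc(p,q):
        c,s=np.cos(p[2]),np.sin(p[2]); d=q-p[:2]; return np.c_[d@[c,s],d@[-s,c]]
    p=np.array([535.,-126.,th0])
    for tol in (12,7,6):
        l=loc(p,q)
        A=(abs(l[:,1]+56)<tol)&(l[:,0]>2)&(l[:,0]<150)
        B=(abs(l[:,1]-56)<tol)&(l[:,0]>2)&(l[:,0]<150)
        C=(abs(l[:,0]-164)<tol)&(abs(l[:,1])<48)
        f=lambda p:np.r_[loc(p,q[A])[:,1]+56,loc(p,q[B])[:,1]-56,loc(p,q[C])[:,0]-164]
        p=least_squares(f,p,loss="soft_l1").x
    l=loc(p,q)
    print("near mean y",l[A,1].mean(),l[A,1].min(),l[A,1].max(),"mid",l[B,1].mean(),"stop x",np.percentile(l[C,0],[2,50,98]),"rail start",np.percentile(l[A|B,0],0),A.sum(),B.sum(),C.sum())
    return p,loc
E
python3 - <<'E'
from rack import *
a=capture("top"); P=pts(a); z=P[...,2]
p,loc=fit(P,z); print("rack",p,np.degrees(p[2]))
q=P[(z>.038)&(z<.06)&(abs(P[...,0]-.594)<.09)&(abs(P[...,1]-.017)<.09)]
l=loc(p,q[:,:2]*1000); print("case in rack",cv2.minAreaRect(l.astype(np.float32)), l.mean(0))
for n in ("bowl","jar","flask"):
    r=masks_of(n,a)[0]; print(n, np.median(loc(p,P[r["region"]][:,:2]*1000),0))
E
```

```text
near mean y -55.873225734440645 -60.40218157167713 -51.44769276105645 mid 55.9436741022186 stop x [158.93928234 164.09327064 168.77028275] rail start 2.551388988464822 163 163 124
rack [ 535.77351877 -124.07274917   -1.81245073] -103.84577738708558
case in rack ((-151.58570861816406, 23.123464584350586), (109.02728271484375, 84.76948547363281), 14.44373607635498) [-151.30817288   22.64067744]Traceback (most recent call last):
  File "<stdin>", line 7, in <module>
IndexError: list index out of range
```

Rack in world: origin (535.8, -124.1) and lane heading -103.85°. In rack axes the case sits at (-151.6, 23.1) mm, turned +14.4°. The plan has two pushes:
1. Square and centre the case by pushing its +y side with two fingertips.
2. Push its rear end straight down the lane.

I start by going over to a point above the +y side.

>>> drive_tool --pt "50 0 0 40 0 0 0" --pt "50 0 0 40 0 0 0" --pt "50 24 31 0 0 0 -0.059" --pt "50 24 31 0 0 0 -0.059" --pt "50 24 31 0 0 0 -0.059"

```text
time_s: 1.22
tcp_pos: [0.2849, -0.494, 0.3007]
ee_rot: [[-0.986, -0.164, 0.001], [-0.164, 0.986, -0.001], [-0.001, -0.001, -1.0]]
wrist_force: [0.4, 0.5, -0.4]
gripper_width: 0.712
gripper_force: 0.0
```

>>> drive_tool --pt "50 24 31 0 0 0 -0.059" --pt "50 24 31 0 0 0 -0.059" --pt "50 24 31 0 0 0 -0.059" --pt "50 24 31 0 0 0 -0.059" --pt "50 24 31 0 0 0 -0.059"

```text
time_s: 1.63
tcp_pos: [0.4052, -0.3381, 0.3004]
ee_rot: [[-0.992, 0.128, 0.001], [0.128, 0.992, -0.0], [-0.001, -0.0, -1.0]]
wrist_force: [0.9, 0.6, -0.2]
gripper_width: 0.508
gripper_force: 0.0
```

>>> drive_tool --pt "50 24 31 0 0 0 -0.059" --pt "50 24 31 0 0 0 -0.059" --pt "50 24 31 0 0 0 0" --pt "50 24 31 0 0 0 0" --pt "50 24 31 0 0 0 0"

```text
time_s: 2.05
tcp_pos: [0.5252, -0.183, 0.3005]
ee_rot: [[-0.971, 0.241, 0.001], [0.241, 0.971, -0.0], [-0.001, 0.0, -1.0]]
wrist_force: [-0.1, -0.2, -0.2]
gripper_width: 0.5
gripper_force: 0.0
```

>>> drive_tool --pt "50 24 31 0 0 0 0" --pt "50 24 31 0 0 0 0" --pt "50 24 31 0 0 0 0" --pt "50 24 31 0 0 0 0" --pt "50 23 29 0 0 0 0"

```text
time_s: 2.47
tcp_pos: [0.6444, -0.0297, 0.3002]
ee_rot: [[-0.971, 0.24, 0.0], [0.24, 0.971, 0.0], [-0.0, 0.0, -1.0]]
wrist_force: [0.2, -0.9, -0.3]
gripper_width: 0.499
gripper_force: 0.0
```

>>> drive_tool --pt "50 24 31 -20 0 0 0" --pt "50 0 0 -20 0 0 0" --pt "50 0 0 -20 0 0 0" --pt "50 0 0 0 0 0 0"

```text
time_s: 2.8
tcp_pos: [0.664, -0.0015, 0.2355]
ee_rot: [[-0.971, 0.24, -0.01], [0.24, 0.971, -0.0], [0.01, -0.003, -1.0]]
wrist_force: [-1.7, 0.1, -1.0]
gripper_width: 0.502
gripper_force: 0.0
```

Run:
```python
from rack import *
s=sense(); print(s["time_s"],s["joints"],s["tcp_pos"],s["ee_rot"],s["gripper_width"])
y=s["ee_rot"][:,1]; print(np.degrees(np.arctan2(y[1],y[0])))
a=capture("wrist"); cv2.imwrite("pics/w1.png",cv2.cvtColor(a["frame"],cv2.COLOR_RGB2BGR)); print(a["fx"],a["cx"],a["cy"],a["T_tool_cam"])
```

```text
2.8 [  13.74045688   25.69032605    8.46379752   -0.12001828  -73.33308089
 -117.60822978] [ 0.66401033 -0.00150424  0.2354772 ] [[-9.70657185e-01  2.40261026e-01 -9.96339709e-03]
 [ 2.40276519e-01  9.70704413e-01 -3.70438201e-04]
 [ 9.58251166e-03 -2.75353887e-03 -9.99950296e-01]] 0.5023107477592628
76.09799938299687
325.19226210127806 282.43712847069673 214.67035563608883 [[-8.73672697e-05 -9.63801994e-01 -2.66619033e-01  7.26801324e-02]
 [ 9.99999958e-01 -1.09709460e-05 -2.88026873e-04  8.44880551e-04]
 [ 2.74675812e-04 -2.66619047e-01  9.63801955e-01 -1.63768094e-01]
 [ 0.00000000e+00  0.00000000e+00  0.00000000e+00  1.00000000e+00]]
```

>>> drive_tool --pt "50 0 0 -41 0 0 0" --pt "50 0 0 -41 0 0 0" --pt "50 0 0 -41 0 0 0" --pt "50 0 0 -41 0 0 0" --pt "50 0 0 -35 0 0 0"

```text
time_s: 3.27
tcp_pos: [0.6667, -0.003, 0.042]
ee_rot: [[-0.97, 0.241, 0.002], [0.241, 0.97, 0.0], [-0.002, 0.001, -1.0]]
wrist_force: [-0.2, 0.4, -0.0]
gripper_width: 0.501
gripper_force: 0.0
```

>>> drive_tool --pt "50 0 0 -11 0 0 0" --pt "50 0 0 0 0 0 0" --pt "50 0 0 0 0 0 0"

```text
time_s: 3.52
tcp_pos: [0.668, -0.0026, 0.0334]
ee_rot: [[-0.971, 0.24, 0.003], [0.24, 0.971, -0.0], [-0.003, 0.0, -1.0]]
wrist_force: [-0.0, 1.4, 1.1]
gripper_width: 0.498
gripper_force: 0.0
```

```bash
cat >> rack.py <<'E'
RP=np.array([535.77,-124.07,-1.81245])
def loc1(p,q=RP):
    c,s=np.cos(q[2]),np.sin(q[2]); d=np.asarray(p)[...,:2]*1000-q[:2]; return np.stack([d@[c,s],d@[-s,c]],-1)
def tcp():
    s=sense(); y=s["ee_rot"][:,1]; print("t",round(s["time_s"],2),"tcp",np.round(s["tcp_pos"]*1000,1),"rack",np.round(loc1(s["tcp_pos"]),1),"ydeg",round(float(np.degrees(np.arctan2(y[1],y[0]))),2),"F",np.round(s["wrist_force"],1),"j",np.round(s["joints"]))
def case():
    a=capture("top"); P=pts(a); z=P[...,2]; l=loc1(P)
    m=(z>.038)&(z<.052)&(l[...,0]>-260)&(l[...,0]<170)&(abs(l[...,1])<105)
    n,lab,st,_=cv2.connectedComponentsWithStats(m.astype(np.uint8))
    k=1+np.argmax(st[1:,4]); r=cv2.minAreaRect(l[lab==k].astype(np.float32)); print("case",np.round(r[0],1),np.round(r[1],1),round(r[2],2),st[k,4]); return a
E
python3 -c "
from rack import *
tcp(); a=case(); cv2.imwrite('pics/t2.png',cv2.resize(cv2.cvtColor(a['frame'],cv2.COLOR_RGB2BGR)[100:310,200:480],None,fx=2.5,fy=2.5))"
```

```text
t 3.52 tcp [668.   -2.6  33.4] rack [-149.6   99.4] ydeg 76.1 F [-0.   1.4  1.1] j [  14.   36.   -5.    0.  -49. -118.]
case [-151.7   23.1] [109.1  85. ] 14.18 1242
```

View pics/t2.png

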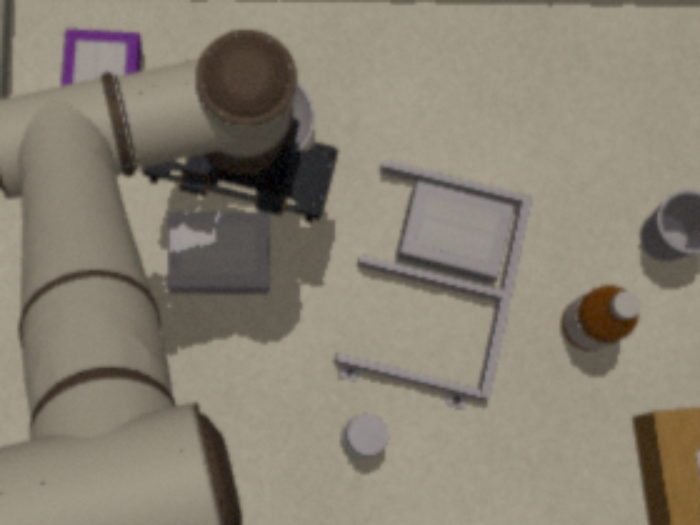

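The hand is standing clear of the case on its +y side, with the case unmoved at crop pixel (220,250). Pushing sideways now.

>>> drive_tool --pt "50 -5.8 1.4 -2 0 0 0" --pt "50 -5.8 1.4 0 0 0 0" --pt "50 -5.8 1.4 0 0 0 0" --pt "50 -4.8 1.2 0 0 0 0" --pt "50 -4.8 1.2 0 0 0 0"

```text
time_s: 3.98
tcp_pos: [0.6397, 0.0044, 0.0305]
ee_rot: [[-0.971, 0.24, 0.003], [0.24, 0.971, 0.0], [-0.003, 0.001, -1.0]]
wrist_force: [2.6, -0.2, 0.8]
gripper_width: 0.497
gripper_force: 1.1
```

>>> drive_tool --pt "50 -4.8 1.2 0 0 0 0" --pt "50 -4.8 1.2 0 0 0 0" --pt "50 -3.9 1.0 0 0 0 0" --pt "50 0 0 0 0 0 0"

```text
time_s: 4.32
tcp_pos: [0.6245, 0.0079, 0.029]
ee_rot: [[-0.971, 0.241, -0.001], [0.241, 0.971, 0.0], [0.001, -0.0, -1.0]]
wrist_force: [0.7, 0.2, 1.4]
gripper_width: 0.497
gripper_force: 0.3
```

```bash
python3 -c "
from rack import *
tcp(); case(); tcp()"
```

```text
t 4.32 tcp [624.5   7.9  29. ] rack [-149.3   54.6] ydeg 76.06 F [0.7 0.2 1.4] j [  16.   33.  -12.   -0.  -45. -119.]
case [-159.4   -3.5] [ 79.  110.3] 89.73 1102
t 4.37 tcp [624.5   7.8  28.8] rack [-149.3   54.6] ydeg 76.04 F [-0.2  0.2 -0.3] j [  16.   33.  -12.   -0.  -45. -119.]
```

>>> drive_tool --pt "50 9.7 -2.4 0 0 0 0" --pt "50 5 -1.2 25 0 0 0" --pt "50 0 0 40 0 0 0" --pt "45 -3.5 8 25 0 0 0.121" --pt "45 -3.5 8 0 0 0 0.121"

```text
time_s: 4.78
tcp_pos: [0.6365, 0.0204, 0.125]
ee_rot: [[-1.0, -0.004, 0.009], [-0.004, 1.0, 0.001], [-0.009, 0.001, -1.0]]
wrist_force: [0.8, 0.7, -0.3]
gripper_width: 0.463
gripper_force: 0.0
```

>>> drive_tool --pt "45 -3.5 8 0 0 0 0.121" --pt "45 -3.5 8 0 0 0 0.121" --pt "45 -3.5 8 0 0 0 0.121" --pt "45 -3.5 8 0 0 0 0.121" --pt "45 -3.5 8 0 0 0 0.121"

```text
time_s: 5.2
tcp_pos: [0.6145, 0.0603, 0.1181]
ee_rot: [[-0.82, -0.572, -0.003], [-0.572, 0.82, -0.0], [0.003, 0.002, -1.0]]
wrist_force: [-0.7, -0.4, 0.6]
gripper_width: 0.45
gripper_force: 0.0
```

>>> drive_tool --pt "45 -3.5 8 0 0 0 0.121" --pt "45 -3.5 8 0 0 0 0.121" --pt "45 -3.5 8 0 0 0 0.121" --pt "45 -3.5 8 0 0 0 0.121" --pt "45 -3.5 8 0 0 0 0.121"

```text
time_s: 5.62
tcp_pos: [0.597, 0.1003, 0.1181]
ee_rot: [[-0.349, -0.937, -0.003], [-0.937, 0.349, -0.0], [0.002, 0.003, -1.0]]
wrist_force: [-0.5, -0.3, 1.3]
gripper_width: 0.454
gripper_force: 0.0
```

>>> drive_tool --pt "45 -3.5 8 0 0 0 0.121" --pt "45 0 0 0 0 0 0" --pt "45 0 0 0 0 0 0"

```text
time_s: 5.87
tcp_pos: [0.5941, 0.1082, 0.1185]
ee_rot: [[-0.241, -0.97, -0.002], [-0.97, 0.241, -0.0], [0.001, 0.002, -1.0]]
wrist_force: [-0.9, 0.1, 0.7]
gripper_width: 0.451
gripper_force: 0.0
```

```bash
python3 -c "
from rack import *
tcp(); a=case(); case(); cv2.imwrite('pics/t3.png',cv2.resize(cv2.cvtColor(a['frame'],cv2.COLOR_RGB2BGR)[100:310,200:480],None,fx=2.5,fy=2.5))
P=pts(a); print(fit(P,P[...,2])[0])"
```

```text
t 5.87 tcp [594.1 108.2 118.5] rack [-239.5    1.1] ydeg 166.04 F [-0.9  0.1  0.7] j [ 26.  25. -10.  -0. -55. -40.]
case [-1.595e+02  1.000e-01] [ 85.4 110.4] 89.76 1231
case [-159.3   -0.2] [ 84.7 110.3] 89.68 1234
near mean y -55.97308397031452 -60.20259479492425 -51.65541373014038 mid 55.85034103339318 stop x [158.59185209 163.98683166 168.83518563] rail start 2.588561753529834 152 158 121
[ 536.00704547 -124.23807149   -1.81364799]
```

View pics/t3.png

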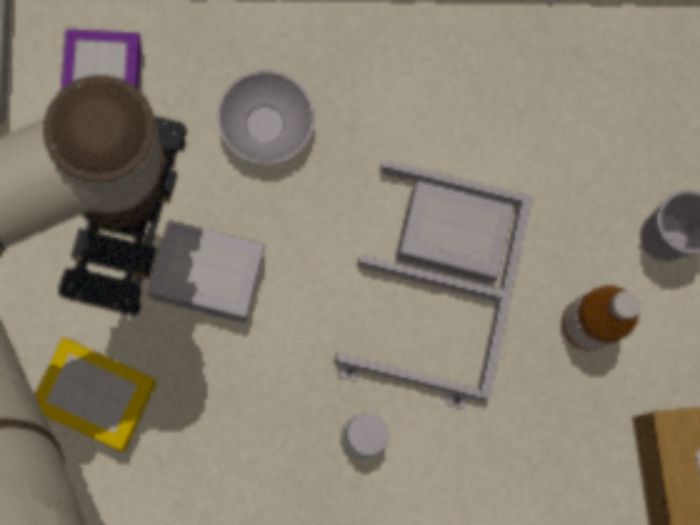

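The case is now square and on the centre line: rack (-159.4, 0), yaw about -0.3°. The hand is behind it at crop pixel (115,270). I lower it and push down the lane, stopping to look before the mouth.

>>> drive_tool --pt "45 -1 0.2 -38 0 0 0" --pt "45 0 0 -38 0 0 0" --pt "45 0 0 -13 0 0 0" --pt "45 0 0 0 0 0 0" --pt "45 -1.2 -4.9 0 0 0 0"

```text
time_s: 6.38
tcp_pos: [0.5931, 0.1031, 0.0297]
ee_rot: [[-0.239, -0.971, -0.001], [-0.971, 0.239, -0.001], [0.001, 0.0, -1.0]]
wrist_force: [0.1, -0.4, 0.8]
gripper_width: 0.453
gripper_force: 0.0
```

>>> drive_tool --pt "45 -1.2 -4.9 0 0 0 0" --pt "45 -1.2 -4.9 0 0 0 0" --pt "45 -1.7 -6.8 0 0 0 0" --pt "45 -1.7 -6.8 0 0 0 0" --pt "45 -1.7 -6.8 0 0 0 0"

```text
time_s: 6.8
tcp_pos: [0.5866, 0.0732, 0.0318]
ee_rot: [[-0.238, -0.971, 0.004], [-0.971, 0.238, 0.002], [-0.003, -0.004, -1.0]]
wrist_force: [1.1, 3.3, 2.2]
gripper_width: 0.454
gripper_force: 1.6
```

>>> drive_tool --pt "45 -1.7 -6.8 0 0 0 0" --pt "45 -1.7 -6.8 0 0 0 0" --pt "45 -1.7 -6.8 0 0 0 0" --pt "45 -1.7 -6.8 0 0 0 0" --pt "45 -1.7 -6.8 0 0 0 0"

```text
time_s: 7.22
tcp_pos: [0.5765, 0.0384, 0.0301]
ee_rot: [[-0.239, -0.971, 0.0], [-0.971, 0.239, 0.0], [-0.0, -0.0, -1.0]]
wrist_force: [1.1, 2.2, 1.8]
gripper_width: 0.454
gripper_force: 1.6
```

>>> drive_tool --pt "45 -1.7 -6.8 0 0 0 0" --pt "45 -1.7 -6.8 0 0 0 0" --pt "45 -1.2 -4.9 0 0 0 0" --pt "45 0 0 0 0 0 0"

```text
time_s: 7.55
tcp_pos: [0.5708, 0.0191, 0.0297]
ee_rot: [[-0.24, -0.971, -0.002], [-0.971, 0.24, -0.001], [0.001, 0.002, -1.0]]
wrist_force: [0.6, 0.4, -0.1]
gripper_width: 0.45
gripper_force: 0.0
```

```bash
python3 -c "
from rack import *
tcp(); a=case(); cv2.imwrite('pics/t4.png',cv2.resize(cv2.cvtColor(a['frame'],cv2.COLOR_RGB2BGR)[100:310,200:480],None,fx=2.5,fy=2.5))"
```

```text
t 7.55 tcp [570.8  19.1  29.7] rack [-147.4   -0.2] ydeg 166.12 F [ 0.6  0.4 -0.1] j [ 18.  29. -20.   0. -41. -32.]
case [-70.9  -1. ] [90.  84.7] 0.6 979
```

View pics/t4.png

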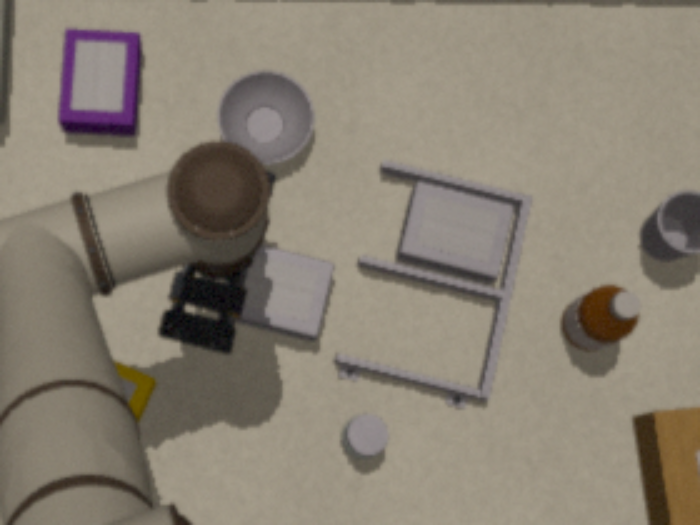

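The case is on the centre line with its nose about 25 mm short of the mouth, at crop pixel (325,290). Its yaw is about 0.6°, so I keep pushing straight.

>>> drive_tool --pt "45 -0.8 -5 0 0 0 0" --pt "45 -1.7 -6.8 0 0 0 0" --pt "45 -1.7 -6.8 0 0 0 0" --pt "45 -1.7 -6.8 0 0 0 0" --pt "45 -1.7 -6.8 0 0 0 0"

```text
time_s: 8.02
tcp_pos: [0.5639, -0.0124, 0.0298]
ee_rot: [[-0.239, -0.971, -0.001], [-0.971, 0.239, -0.0], [0.0, 0.001, -1.0]]
wrist_force: [-0.2, 1.7, -1.2]
gripper_width: 0.452
gripper_force: 0.8
```

>>> drive_tool --pt "45 -1.7 -6.8 0 0 0 0" --pt "45 -1.7 -6.8 0 0 0 0" --pt "45 -1.7 -6.8 0 0 0 0" --pt "45 -1.7 -6.8 0 0 0 0" --pt "45 0 0 0 0 0 0"

```text
time_s: 8.43
tcp_pos: [0.5569, -0.0403, 0.0301]
ee_rot: [[-0.24, -0.971, -0.001], [-0.971, 0.24, -0.0], [0.001, 0.001, -1.0]]
wrist_force: [0.6, 0.2, -0.6]
gripper_width: 0.449
gripper_force: 0.0
```

```bash
python3 -c "
from rack import *
tcp(); a=case(); case()"
```

```text
t 8.43 tcp [556.9 -40.3  30.1] rack [-86.4   0.5] ydeg 166.11 F [ 0.6  0.2 -0.6] j [ 12.  28. -22.   0. -40. -26.]
case [-7.9 -0.3] [86.9 85.1] 0.32 913
case [-7.7 -0.6] [86.9 84. ] 0.63 914
```

>>> drive_tool --pt "45 -1.2 -4.9 0 0 0 0" --pt "45 -1.7 -6.8 0 0 0 0" --pt "45 -1.7 -6.8 0 0 0 0" --pt "45 -1.7 -6.8 0 0 0 0" --pt "45 -1.7 -6.8 0 0 0 0"

```text
time_s: 8.95
tcp_pos: [0.5498, -0.0714, 0.0304]
ee_rot: [[-0.239, -0.971, 0.001], [-0.971, 0.239, 0.0], [-0.0, -0.001, -1.0]]
wrist_force: [1.2, 2.4, 2.2]
gripper_width: 0.453
gripper_force: 1.3
```

>>> drive_tool --pt "45 -1.7 -6.8 0 0 0 0" --pt "45 -1.7 -6.8 0 0 0 0" --pt "45 -1.7 -6.8 0 0 0 0" --pt "45 -1.7 -6.8 0 0 0 0" --pt "45 0 0 0 0 0 0"

```text
time_s: 9.37
tcp_pos: [0.5418, -0.0996, 0.0299]
ee_rot: [[-0.24, -0.971, -0.002], [-0.971, 0.24, -0.0], [0.001, 0.002, -1.0]]
wrist_force: [-0.1, 0.1, 0.1]
gripper_width: 0.452
gripper_force: 0.0
```

```bash
python3 -c "
from rack import *
tcp(); a=case(); case()"
```

```text
t 9.37 tcp [541.8 -99.6  29.9] rack [-25.2   0. ] ydeg 166.11 F [-0.1  0.1  0.1] j [  6.  27. -23.   0. -40. -20.]
case [55.  -0.5] [82.8 84.5] 0.25 840
case [54.9 -0.3] [83. 85.] 0.52 837
```

>>> drive_tool --pt "45 -1.2 -4.9 0 0 0 0" --pt "45 -1.7 -6.8 0 0 0 0" --pt "45 -1.7 -6.8 0 0 0 0" --pt "45 -1.7 -6.8 0 0 0 0" --pt "45 -1.7 -6.8 0 0 0 0"

```text
time_s: 9.88
tcp_pos: [0.5345, -0.1309, 0.0299]
ee_rot: [[-0.239, -0.971, -0.001], [-0.971, 0.239, 0.0], [0.0, 0.001, -1.0]]
wrist_force: [-0.0, 1.6, -1.4]
gripper_width: 0.447
gripper_force: 0.8
```

>>> drive_tool --pt "45 -1.7 -6.8 0 0 0 0" --pt "45 -1.7 -6.8 0 0 0 0" --pt "45 -1.0 -3.9 0 0 0 0" --pt "45 0 0 0 0 0 0"

```text
time_s: 10.22
tcp_pos: [0.53, -0.1488, 0.0302]
ee_rot: [[-0.24, -0.971, -0.0], [-0.971, 0.24, -0.0], [0.0, 0.0, -1.0]]
wrist_force: [0.3, 0.2, -0.6]
gripper_width: 0.449
gripper_force: 0.0
```

```bash
python3 -c "
from rack import *
tcp(); a=case(); case()"
```

```text
t 10.22 tcp [ 530.  -148.8   30.2] rack [25.4  0.4] ydeg 166.13 F [ 0.3  0.2 -0.6] j [  1.  27. -23.   0. -40. -15.]
case [107.4  -0.5] [85.1 79.2] 89.04 751
case [107.1  -0.7] [80. 85.] 0.85 762
```

>>> drive_tool --pt "45 -0.6 -2.4 0 0 0 0" --pt "45 -0.6 -2.4 0 0 0 0" --pt "45 -0.5 -1.9 0 0 0 0" --pt "45 -0.5 -1.9 0 0 0 0"

```text
time_s: 10.65
tcp_pos: [0.5286, -0.1562, 0.0303]
ee_rot: [[-0.238, -0.971, 0.001], [-0.971, 0.238, 0.0], [-0.0, -0.001, -1.0]]
wrist_force: [1.2, 2.5, 0.7]
gripper_width: 0.447
gripper_force: 1.2
```

>>> drive_tool --pt "45 -0.25 -1 0 0 0 0" --pt "45 -0.25 -1 0 0 0 0"

```text
time_s: 10.82
tcp_pos: [0.5281, -0.1583, 0.0303]
ee_rot: [[-0.238, -0.971, 0.001], [-0.971, 0.238, 0.0], [-0.0, -0.001, -1.0]]
wrist_force: [1.4, 2.6, 0.3]
gripper_width: 0.451
gripper_force: 1.3
```

>>> drive_tool --pt "45 -0.25 -1 0 0 0 0"

```text
time_s: 10.9
tcp_pos: [0.5278, -0.1593, 0.0303]
ee_rot: [[-0.238, -0.971, 0.001], [-0.971, 0.238, 0.0], [-0.0, -0.001, -1.0]]
wrist_force: [1.5, 3.6, 1.6]
gripper_width: 0.451
gripper_force: 1.4
```

>>> drive_tool --pt "45 -0.25 -1 0 0 0 0" --pt "45 -0.25 -1 0 0 0 0"

```text
time_s: 11.07
tcp_pos: [0.5273, -0.1613, 0.0303]
ee_rot: [[-0.238, -0.971, 0.001], [-0.971, 0.238, -0.0], [-0.0, -0.001, -1.0]]
wrist_force: [1.2, 2.7, 1.1]
gripper_width: 0.447
gripper_force: 1.5
```

>>> drive_tool --pt "45 -0.25 -1 0 0 0 0"

```text
time_s: 11.15
tcp_pos: [0.5273, -0.1616, 0.0303]
ee_rot: [[-0.239, -0.971, 0.001], [-0.971, 0.239, 0.001], [-0.001, -0.001, -1.0]]
wrist_force: [1.1, 11.4, 4.1]
gripper_width: 0.448
gripper_force: 5.7
```

>>> drive_tool --pt "45 -0.12 -0.5 0 0 0 0"

```text
time_s: 11.23
tcp_pos: [0.5273, -0.1615, 0.0303]
ee_rot: [[-0.239, -0.971, 0.002], [-0.971, 0.239, 0.002], [-0.002, -0.001, -1.0]]
wrist_force: [0.4, 11.0, 2.2]
gripper_width: 0.453
gripper_force: 5.7
```

The force jumped to 11 N just where the stop was expected. One small extra press seats it square, then I back out and check.

>>> drive_tool --pt "45 -0.25 -1 0 0 0 0" --pt "45 0 0 0 0 0 0"

```text
time_s: 11.4
tcp_pos: [0.5273, -0.1616, 0.0303]
ee_rot: [[-0.239, -0.971, 0.002], [-0.971, 0.239, 0.003], [-0.003, -0.001, -1.0]]
wrist_force: [1.1, 14.1, 2.9]
gripper_width: 0.454
gripper_force: 6.7
```

>>> drive_tool --pt "45 0.7 2.9 0 0 0 0" --pt "45 2.4 9.7 0 0 0 0" --pt "45 4.8 19.4 0 0 0 0" --pt "45 4.8 19.4 0 0 0 0" --pt "45 4.8 19.4 20 0 0 0"

```text
time_s: 11.82
tcp_pos: [0.5404, -0.0927, 0.0466]
ee_rot: [[-0.241, -0.971, -0.01], [-0.971, 0.241, -0.001], [0.003, 0.009, -1.0]]
wrist_force: [-0.3, 0.0, -0.5]
gripper_width: 0.449
gripper_force: 0.0
```

>>> drive_tool --pt "45 4.8 19.4 30 0 0 0" --pt "45 4.8 19.4 30 0 0 0" --pt "45 7 30 25 0 0 0" --pt "45 7 30 0 0 0 0" --pt "45 0 0 0 0 0 0"

```text
time_s: 12.23
tcp_pos: [0.5698, 0.0097, 0.1372]
ee_rot: [[-0.235, -0.972, 0.005], [-0.972, 0.235, 0.001], [-0.002, -0.005, -1.0]]
wrist_force: [-0.5, -0.4, -0.3]
gripper_width: 0.45
gripper_force: 0.0
```

```bash
python3 -c "
from rack import *
tcp(); a=case(); case();P=pts(a); print(fit(P,P[...,2])[0]); cv2.imwrite('pics/t5.png',cv2.resize(cv2.cvtColor(a['frame'],cv2.COLOR_RGB2BGR)[100:310,200:480],None,fx=2.5,fy=2.5))"
```

```text
t 12.23 tcp [569.8   9.7 137.2] rack [-138.    1.] ydeg 166.43 F [-0.5 -0.4 -0.3] j [ 17.  21. -14.   0. -55. -31.]
case [103.6  -0.2] [110.7  85.2] 0.37 1265
case [104.2  -0.2] [110.7  85.4] 0.01 1272
near mean y -55.85909816052697 -60.5640743400144 -51.244128561296 mid 55.8446927183445 stop x [158.87015156 164.15756197 167.55301912] rail start 1.9992361056035488 150 149 84
[ 535.41621207 -125.60283277   -1.81162285]
```

View pics/t5.png

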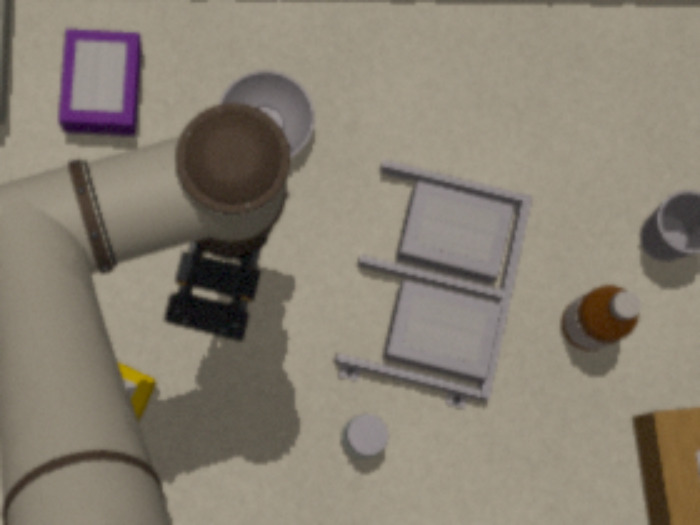

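The case stands in the open lane at crop pixel (445,328), square against the stop with gaps on both sides. It measures (104, -0.2) mm with about 0.2° of yaw, and the hand is clear behind it. Handing in.

```bash
python3 -c "
from station import finish_job
print(finish_job())"
```

```text
the job is handed in; nothing more can be done
None
```

The steel case is home against the end stop, on the centre line to within 1 mm and square to about 0.2°. There was no sign of contact with either rail, the bystanders in view had not moved, the hand is clear, and the job was handed in at about 12 s of robot time.

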